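Open the chopping station and clear the squeezed lemon halves

ROBOT

A 7-joint arm with a two-finger parallel gripper is mounted at the origin on a cart in front of the work surface, level with it; the furniture and walls round the work are solid. World frame = base frame: x ahead of the robot, y to its left, z up, the work surface at z = 0. Lengths are in m, angles in rad, forces in N, time in s.
With the tool pointing down it reaches from about 0.4 to 0.85 m from the base axis. Payload 4.5 kg.
Tool frame: the origin (TCP) lies on the centre line of the jaws, within the pads' length; the fingertips stand 11 mm ahead of it and the grasp point (between the pads) lies 8 mm behind it; z points along the fingers, y is the line along which they close (so a half turn about z gives the same grasp; the last joint's range is limited). The gripper opens to 88 mm and grips with 3 to 60 N. Pads are 18 mm wide; open, the fingers measure 123 mm over their backs; the gripper's body (75 mm by 187 mm) begins 45 mm behind the grasp point.
Start: joints at [-1.08, 0.689, -0.195, 1.565, 0.157, 0.902, -0.215], TCP at [0.276, 0.561, 0.25] pointing down, gripper open.
Joint ranges: [-3.01, 3.01], [-0.46, 2.08], [-1.47, 1.51], [0.13, 2.56], [-1, 4.14], [0.04, 2.09], [-2.66, 2.66]. Speed limits (rad/s): [2.57, 2.57, 3.14, 3.14, 3.14, 3.14, 3.14].

INTERFACE

Orientations are given as a unit quaternion [x, y, z, w].
In Python, from plant import * gives the robot as it stands. The module is installed in compiled form; this text tells all that it offers.
- The arm moves only by the tool send_rows, never from a script. Its argument "motion" is a list of rows, each an object of numbers: "x", "y", "z": the shift along the tool's x, y, z in cm; "rx", "ry", "rz": the turn, a rotation vector about the tool's x, y, z in rad; "jaw": the finger opening in cm, from 0 to 8.81. In form: [{"x": .., "y": .., "z": .., "rx": .., "ry": .., "rz": .., "jaw": ..}, ...]. A call has exactly 5 rows; each row shifts and turns the commanded pose from where the row before left it, along the tool's axes as they then stand; what a row does not reach is not made up. A row lasts 1/10 s, in which the tool goes at most 50 mm and 8.59 degrees, less where a joint would pass 70% of its speed; a pose out of reach is approached as far as the arm can. A call is refused whole if a number of a shift passes 5 or a number of a turn 0.15, either way. A call with a gripper value outside its range is refused whole. The fingers move at their own pace and stop on an object; "grip_force" is the grip in N (left out, the last holds). Time passes only in rows, so rows that do not move let the fingers close, or fill a call up. It gives the time, the measured TCP pose, the force, the opening and the grip force at its end, in the units of the state.
- get_state(): the state, without advancing time (a new reading comes with each control period).
- snapshot(name): name is "scene" or "top" or "wrist"; returns a dict with "img" (400x640x3 uint8, red, green, blue), "vertical_fov" (degrees; the focal length in pixels is half the picture's height over the tangent of half this angle, whatever the lens; pixels are square), "cx", "cy" (the principal point, pixels), "D" ([k1, k2, p1, p2, k3] as OpenCV has them; the pictures are not rectified), "extrinsics" (4x4, takes a point from camera to world coordinates). Camera axes: x right, y up, looking along -z (the intrinsics and any distortion apply to the point x, -y, -z); pixel columns grow to the right and rows downward; lengths in m; the calibration is good to about 2 mm. A picture is of the moment at which its call begins. There is no depth.
- finish_job(): hands the job in; it is judged then, once.
The state is a dict: "clock": time; "q": joint angles; "qd": joint speeds; "joint_torque": joint torques, N m; "tool_pos": TCP position; "eef_rot": TCP orientation; "contact_force": force on the tool from outside, world axes, zero at the start; "moment": the same for the moment, N m; "opening": opening from 0.0 (shut) to 1.0 (fully open); "finger_force": force on a finger pad.
Only numpy, scipy, OpenCV 4.12 (cv2) and the standard library are available. Lean on these libraries where they do the work, as an engineer would, in place of code of your own. Each camera call takes 0.05 s, during which the arm holds its last target. There are 200 camera calls.

TASK

Push the chopping board lengthways along its prep stand, so that it sticks out over the stand's open end, until the steel scrap pan is completely uncovered and the board's edge stops just beside the pan (no more than about 3 cm from it). Then push the two squeezed lemon halves off that edge into the pan. Only push with the fingers: nothing is to be lifted or carried, the small juice bowl rides along on the board untouched, and the things round about stay where they are.

Things in the scene. Friction and masses are not known exactly. Their poses are not given: they have to be found in the camera images.
- prep_stand: Light wooden prep stand, fixed, 236 x 330 x 80 mm (x, y, z); origin at the centre of its underside, y along its length. Deck 70 mm high, y = -165 to +43 mm; then the pan's bay; end wall at y = 151 to 165 mm, 69 mm high, with a 100 mm wide middle notch down to 48 mm so fingers reach the board's edge. Side walls: inner faces x = +-103 mm, tops 80 mm high. The board slides out over the open -y end.
- pan_mouth (a point): Centre of the mouth of the rectangular steel scrap pan fixed in the stand's +y bay, at rim height (66 mm above the worktop); axes as the stand's. Rim 176 (x) x 108 (y) mm outside, open mouth 160 x 92 mm, 56 mm deep. At the start the board covers all or most of it.
- board: Brown wooden chopping board, 200 (x) x 300 (y) x 21 mm, about 0.84 kg, loose on the stand's deck, 3 mm play to either side wall; slides along y with 3 to 10 N of friction and stays where it is left. Origin at the centre of its underside, axes parallel to the stand's. With the pan open it overhangs the stand's -y end by about 10 cm.
- board_push_edge (a point): Middle of the board's +y end face, 10.5 mm above its underside: push here towards the stand's -y; the lemon halves are later pushed over this edge. The pan is completely open when this point lies 47 mm or more from the pan mouth's centre.
- half_a_center (a point): Squeezed lemon half, cut side down: a yellow dome of 56 mm diameter, 35 mm high, about 45 g; this point is on its axis, 15 mm above its flat face. It lies on the board, on the stand's -x side (nearer the robot).
- half_b_center (a point): The other lemon half, just like the first, on the stand's +x side.
- juice_bowl: Small white bowl with red dots, 90 mm across, 37 mm high, origin at the centre of its underside; stands on the board near its -y end. Not to be touched.
- lemon: Whole lemon on the worktop to the left of the stand, 72 x 57 x 58 mm; leave alone.
- peeler: Orange peeler, 170 x 25 x 18 mm, on the worktop to the left of the stand; leave alone.
- green_cup: Small pale green cup, 50 mm high, 88 mm wide over its handle, on the worktop to the right of the stand; origin at the middle of its underside; leave alone.
There are look-alikes about, which are no part of the job. Leave any turquoise look-alike of the part that bears half_a_center alone. What is shaped like the part that bears half_b_center but purple is not meant.

How it is judged:
On the way, in this order (a step that is already met when the one before it is completed fails the run):
1. the board is slid along the stand until the pan is completely open and the board's edge is beside it, both lemon halves still on the board (y of board_push_edge in the frame of prep_stand between 0.013 and 0.05 m and angle between board's own z axis and vertical below 0.05 rad and z of half_a_center in the frame of board between 0.025 and 0.06 m and z of half_b_center in the frame of board between 0.025 and 0.06 m), for 0.2 s.
2. both lemon halves are in the pan (x of half_a_center in the frame of pan_mouth between -0.084 and 0.084 m and y of half_a_center in the frame of pan_mouth between -0.05 and 0.05 m and z of each of half_a_center, half_b_center in the frame of pan_mouth below -0.002 m and x of half_b_center in the frame of pan_mouth between -0.084 and 0.084 m and y of half_b_center in the frame of pan_mouth between -0.05 and 0.05 m), for 0.2 s.
At the end, for the whole second after the job is handed in: The board lies flat on the stand with its +y edge 47 to 84 mm from the pan mouth's centre (pan open, gap to the mouth of at most about 38 mm), both lemon halves' centres lie inside the pan below its rim, and the juice bowl stands upright on the board (all of step 2 and y of board_push_edge in the frame of prep_stand between 0.013 and 0.05 m and angle between board's own z axis and vertical below 0.05 rad and x of juice_bowl in the frame of board between -0.1 and 0.1 m and y of juice_bowl in the frame of board between -0.15 and 0 m and z of juice_bowl in the frame of board between 0.015 and 0.03 m and angle between juice_bowl's own z axis and vertical below 0.1 rad and linear speed of each of board, juice_bowl below 0.02 m/s); the robot touches nothing.
It fails at once if the board is lifted or tipped (z of board in the frame of prep_stand above 0.082 m or angle between board's own z axis and vertical above 0.15 rad).
It fails at once if a lemon half is lifted off the board (z of any of half_a_center, half_b_center in the frame of prep_stand above 0.13 m).
It fails at once if the juice bowl is touched by the robot or tips (contact force between any of the arm, the fingers and juice_bowl above 0.5 N or angle between juice_bowl's own z axis and vertical above 0.3 rad).
It fails at once if the whole lemon, the peeler or the green cup is moved (distance of any of lemon, peeler, green_cup from where it was at the start of the episode above 0.03 m).
It also fails if it takes over 61 s, if anything falls off the work surface, if the arm or the gripper's body presses on something with over 40 N, if the wrist force passes 120 N, or if a joint passes its speed limit or range.

## Working session

There is one attempt and no reset: what is moved stays moved. The work goes in short steps, Python scripts to look and compute and a tool call to move; the robot and the scene stay as the last step left them, time stands still between calls to the robot, and variables do not carry over. Pictures are saved under pics/ and viewed, at most 10 in all, crops included, and the job is handed in when it is done.

Besides the shell and the picture viewer there is one more tool, called after "Request:" by a JSON object that holds its "api" and its "payload". send_rows: Moves the arm, as the interface text tells. Its arguments: {"type":"object","properties":{"motion":{"type":"array"},"grip_force":{"type":"number"}},"required":["motion"]}

```bash
mkdir -p pics
python3 - <<'E'
from plant import *
import cv2,pickle
for n in("scene","top"):
    s=snapshot(n); pickle.dump(s,open(n+'.pkl','wb'))
    cv2.imwrite(f'pics/{n}0.png',s['img'][:,:,::-1]); print(n,s['vertical_fov'],s['extrinsics'].round(3).tolist() if hasattr(s['extrinsics'],'round') else s['extrinsics'],s['D'])
st=get_state();print(st['clock'],st['tool_pos'],st['eef_rot'],st['opening'])
E
```

```text
scene 49.21132705433683 [[-0.858, 0.328, -0.397, -0.046], [-0.514, -0.543, 0.663, 0.951], [0.002, 0.773, 0.635, 0.986], [0.0, 0.0, 0.0, 1.0]] [-0.10567338  0.          0.          0.          0.        ]
top 42.77570564840815 [[-0.015, 0.994, -0.107, 0.383], [-1.0, -0.016, -0.007, -0.005], [-0.009, 0.107, 0.994, 1.558], [0.0, 0.0, 0.0, 1.0]] [-0.03421635  0.          0.          0.          0.        ]
0.1 [0.27547184 0.56041483 0.24900502] [ 2.26367061e-01  9.74041728e-01 -8.07251157e-04 -1.18744436e-04] 1.000365906561002
```

View pics/top0.png

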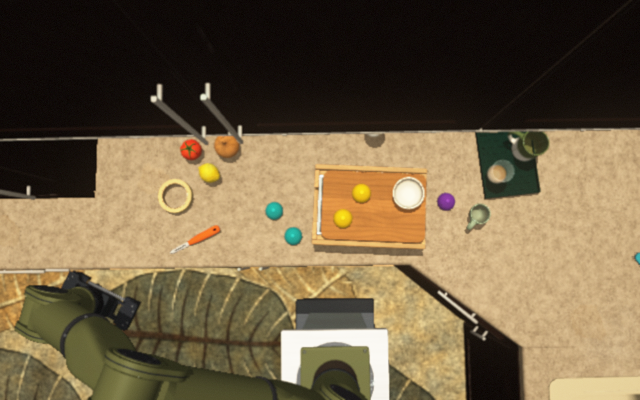

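View pics/scene0.png

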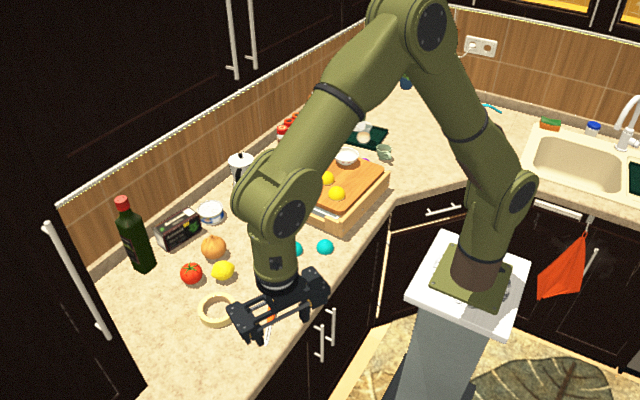

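The top view shows the stand at about (314–426, 165–250) with its pan end on the left. The yellow halves are at about (343,218) and (362,193), and the bowl is at (408,193). The look-alikes are turquoise at (274,211) and (293,236) and purple at (446,202). They lie on the worktop, so the yellow ones on the board fit the description. I'll confirm this in a crop.

```bash
cat > h.py <<'E'
import numpy as np,cv2,pickle
def ray(s,px):
    f=200/np.tan(np.radians(s['vertical_fov'])/2)
    K=np.array([[f,0,s['cx']],[0,f,s['cy']],[0,0,1.]])
    p=cv2.undistortPoints(np.array(px,float).reshape(-1,1,2),K,np.array(s['D'],float)).reshape(-1,2)
    E=np.array(s['extrinsics']); d=np.c_[p[:,0],-p[:,1],-np.ones(len(p))]@E[:3,:3].T
    return E[:3,3],d
def at(s,px,z):
    o,d=ray(s,px); return o+d*((np.atleast_1d(z)-o[2])/d[:,2])[:,None]
def proj(s,P):
    f=200/np.tan(np.radians(s['vertical_fov'])/2)
    K=np.array([[f,0,s['cx']],[0,f,s['cy']],[0,0,1.]]);E=np.array(s['extrinsics'])
    c=(np.atleast_2d(P)-E[:3,3])@E[:3,:3]; c=c*[1,-1,-1]
    return cv2.projectPoints(c.reshape(-1,1,3),np.zeros(3),np.zeros(3),K,np.array(s['D'],float))[0].reshape(-1,2)
E
python3 - <<'E'
import pickle,cv2
s=pickle.load(open('top.pkl','rb'))
c=s['img'][155:260,300:440,::-1]
cv2.imwrite('pics/crop1.png',cv2.resize(c,None,fx=5.7,fy=5.7,interpolation=cv2.INTER_CUBIC)[:600,:800])
E
```

```text
(no output)
```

View pics/crop1.png

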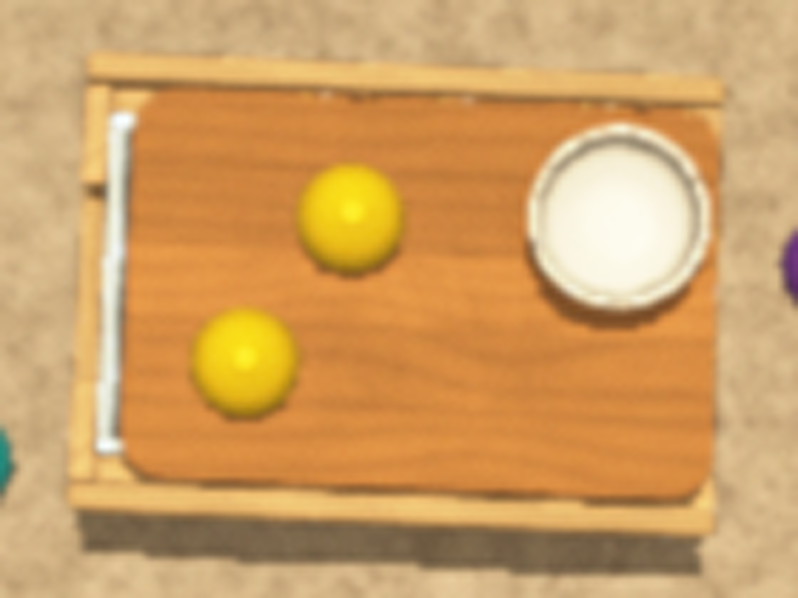

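The crop shows both yellow domes on the board, half_a at about (244,362) and half_b at about (350,218). The board's edge runs from (138,100) to (122,470) and the stand's wall corners are clear. These are the right halves. Next I'll measure them.

Run:
```python
from h import *
s=pickle.load(open('top.pkl','rb'))
u=lambda a:np.array(a)/5.7+[300-.4,155-.4]
C=at(s,u([(90,55),(722,80),(714,533),(70,507)]),.08)
print('corners',C.round(4).tolist())
c=C[:,:2].mean(0); yv=(C[0]-C[1]+C[3]-C[2])[:2]; xv=(C[0]-C[3]+C[1]-C[2])[:2]
print(np.linalg.norm(yv)/2,np.linalg.norm(xv)/2,np.degrees(np.arctan2(yv[1],yv[0])),np.degrees(np.arctan2(xv[1],xv[0])))
yaw=.5*(np.arctan2(yv[1],yv[0])-np.pi/2)+.5*np.arctan2(xv[1],xv[0])
R=np.array([[np.cos(yaw),-np.sin(yaw)],[np.sin(yaw),np.cos(yaw)]])
np.savez('stand.npz',c=c,yaw=yaw,R=R)
def show(n,p,z):
    w=at(s,u([p]),z)[0,:2]; print(n,'world',w.round(4),'stand',((w-c)@R).round(4))
print('stand',c,np.degrees(yaw))
show('edge1',(138,120),.091);show('edge2',(122,460),.091)
show('be1',(718,130),.091);show('be2',(713,470),.091)
show('b',(350,218),.1);show('a',(244,362),.1);show('bowl',(619,217),.128)
show('rimtop',(108,118),.066);show('rimbot',(98,448),.066)
show('notch',(95,190),.069)
from plant import *
st=get_state()
from scipy.spatial.transform import Rotation as Ro
print(Ro.from_quat(st['eef_rot']).as_matrix().round(3).tolist())
```

```text
corners [[0.6384, 0.0466, 0.08], [0.6201, -0.2778, 0.08], [0.3888, -0.2656, 0.08], [0.407, 0.0595, 0.08]]
0.3252541986921244 0.2316875003929838 86.78003899129159 -3.1067204968029603
stand [ 0.51360286 -0.1092939 ] -3.1633407527556856
edge1 world [0.6026 0.0222] stand [0.0816 0.1362]
edge2 world [0.43   0.0326] stand [-0.0913  0.1371]
be1 world [ 0.5927 -0.2728] stand [ 0.088  -0.1589]
be2 world [ 0.4203 -0.2642] stand [-0.0846 -0.1598]
b world [ 0.5496 -0.0841] stand [0.0346 0.0271]
a world [ 0.4778 -0.0294] stand [-0.0401  0.0778]
bowl world [ 0.5448 -0.2155] stand [ 0.037  -0.1043]
rimtop world [0.6076 0.0382] stand [0.0858 0.1524]
rimbot world [0.4371 0.0455] stand [-0.0849  0.1503]
notch world [0.5698 0.0453] stand [0.0476 0.1574]
[[-0.898, 0.441, -0.001], [0.441, 0.898, -0.002], [-0.0, -0.002, -1.0]]
```

Request:
{"api": "send_rows", "payload": {"motion": [{"rz": 0.15,"jaw": 4},{"rz": 0.15,"jaw": 4},{"rz": 0.15,"jaw": 4},{"rz": 0.15,"jaw": 4},{"rz": 0.15,"jaw": 4}]}}

```text
schema error: expected keys x, y, z, rx, ry, rz, jaw
```

Request:
{"api": "send_rows", "payload": {"motion": [{"rz": 0.15,"jaw": 4},{"rz": 0.15,"jaw": 4},{"rz": 0.119,"jaw": 4},{"x": -3,"y": 1.7,"jaw": 4},{"x": -3,"y": 1.7,"jaw": 4}]}}

```text
schema error: expected keys x, y, z, rx, ry, rz, jaw
```

```bash
cat > st.py <<'E'
from plant import *
import numpy as np
from scipy.spatial.transform import Rotation as Ro
d=np.load('stand.npz'); s=get_state()
p=np.array(s['tool_pos']); w=(p[:2]-d['c'])@d['R']
M=Ro.from_quat(s['eef_rot']).as_matrix(); 
print('t',s['clock'],'stand',w.round(4),'z',p[2].round(4),'toolx ang err deg',np.degrees(np.arctan2(M[1,0],M[0,0])-np.pi/2-d['yaw']).round(2),'zaxis',M[:,2].round(3),'F',np.round(s['contact_force'],1),'open',s['opening'],'q',np.round(s['q'],2))
E
python3 st.py
```

```text
t 0.1 stand [-0.2747  0.6555] z 0.249 toolx ang err deg 67.0 zaxis [-0.001 -0.002 -1.   ] F [ 0.2 -0.2  1.1] open 1.000365906561002 q [-1.08  0.69 -0.19  1.57  0.16  0.9  -0.22]
```

Request:
{"api": "send_rows", "payload": {"motion": [{"x": 0,"y": 0,"z": 0,"rx": 0,"ry": 0,"rz": 0.15,"jaw": 4},{"x": 0,"y": 0,"z": 0,"rx": 0,"ry": 0,"rz": 0.15,"jaw": 4},{"x": 0,"y": 0,"z": 0,"rx": 0,"ry": 0,"rz": 0.15,"jaw": 4},{"x": 0,"y": 0,"z": 0,"rx": 0,"ry": 0,"rz": 0.15,"jaw": 4},{"x": 0,"y": 0,"z": 0,"rx": 0,"ry": 0,"rz": 0.15,"jaw": 4}]}}

```text
clock: 0.6
tool_pos: [0.2754, 0.5606, 0.2493]
eef_rot: [0.57, 0.822, -0.001, 0.0]
contact_force: [-0.7, 0.1, -0.1]
opening: 0.566
finger_force: 0.0
```

Request:
{"api": "send_rows", "payload": {"motion": [{"x": 0,"y": 0,"z": 0,"rx": 0,"ry": 0,"rz": 0.15,"jaw": 4},{"x": 0,"y": 0,"z": 0,"rx": 0,"ry": 0,"rz": 0.15,"jaw": 4},{"x": 0,"y": 0,"z": 0,"rx": 0,"ry": 0,"rz": 0.119,"jaw": 4},{"x": -3,"y": 1.7,"z": 0,"rx": 0,"ry": 0,"rz": 0,"jaw": 4},{"x": -3,"y": 1.7,"z": 0,"rx": 0,"ry": 0,"rz": 0,"jaw": 4}]}}

```text
clock: 1.1
tool_pos: [0.3055, 0.499, 0.249]
eef_rot: [0.725, 0.688, -0.0, 0.0]
contact_force: [0.3, -0.3, 0.8]
opening: 0.457
finger_force: 0.0
```

```bash
python3 st.py
```

```text
t 1.1 stand [-0.2413  0.5959] z 0.249 toolx ang err deg 0.18 zaxis [-0.    -0.001 -1.   ] F [ 0.3 -0.3  0.8] open 0.456647767984526 q [-1.18  0.64  0.14  1.7  -0.11  0.81 -1.04]
```

Request:
{"api": "send_rows", "payload": {"motion": [{"x": -2.8,"y": 1.6,"z": 0,"rx": 0,"ry": 0,"rz": 0,"jaw": 4},{"x": -2.8,"y": 1.6,"z": 0,"rx": 0,"ry": 0,"rz": 0,"jaw": 4},{"x": -2.8,"y": 1.6,"z": 0,"rx": 0,"ry": 0,"rz": 0,"jaw": 4},{"x": -2.8,"y": 1.6,"z": 0,"rx": 0,"ry": 0,"rz": 0,"jaw": 4},{"x": -2.8,"y": 1.6,"z": 0,"rx": 0,"ry": 0,"rz": 0,"jaw": 4}]}}

```text
clock: 1.6
tool_pos: [0.3787, 0.3537, 0.2495]
eef_rot: [0.726, 0.687, -0.0, -0.0]
contact_force: [0.5, -0.0, -0.9]
opening: 0.455
finger_force: 0.0
```

Request:
{"api": "send_rows", "payload": {"motion": [{"x": -2.8,"y": 1.6,"z": 0,"rx": 0,"ry": 0,"rz": 0,"jaw": 4},{"x": -2.8,"y": 1.6,"z": 0,"rx": 0,"ry": 0,"rz": 0,"jaw": 4},{"x": -2.8,"y": 1.6,"z": 0,"rx": 0,"ry": 0,"rz": 0,"jaw": 4},{"x": -2.8,"y": 1.6,"z": 0,"rx": 0,"ry": 0,"rz": 0,"jaw": 4},{"x": -2.8,"y": 1.6,"z": 0,"rx": 0,"ry": 0,"rz": 0,"jaw": 4}]}}

```text
clock: 2.1
tool_pos: [0.4509, 0.2095, 0.2495]
eef_rot: [0.726, 0.687, -0.0, -0.0]
contact_force: [0.4, -0.1, 0.3]
opening: 0.456
finger_force: 0.0
```

Request:
{"api": "send_rows", "payload": {"motion": [{"x": -2.8,"y": 1.6,"z": 0,"rx": 0,"ry": 0,"rz": 0,"jaw": 4},{"x": -2.8,"y": 1.6,"z": 0,"rx": 0,"ry": 0,"rz": 0,"jaw": 4},{"x": -2.8,"y": 1.6,"z": 0,"rx": 0,"ry": 0,"rz": 0,"jaw": 4},{"x": -2.8,"y": 1.6,"z": 3,"rx": 0,"ry": 0,"rz": 0,"jaw": 4},{"x": -2.8,"y": 1.6,"z": 3,"rx": 0,"ry": 0,"rz": 0,"jaw": 4}]}}

```text
clock: 2.6
tool_pos: [0.524, 0.0657, 0.1895]
eef_rot: [0.726, 0.688, 0.001, 0.001]
contact_force: [1.1, 0.1, -0.7]
opening: 0.449
finger_force: 0.0
```

```bash
python3 st.py
```

```text
t 2.6 stand [0.0007 0.1753] z 0.1895 toolx ang err deg 0.03 zaxis [ 0.002  0.001 -1.   ] F [ 1.1  0.1 -0.7] open 0.449406420917669 q [-0.24  0.65  0.05  1.93 -0.06  0.56 -0.21]
```

Request:
{"api": "send_rows", "payload": {"motion": [{"x": 0,"y": 0,"z": 3,"rx": 0,"ry": 0,"rz": 0,"jaw": 4},{"x": 0,"y": 0,"z": 3,"rx": 0,"ry": 0,"rz": 0,"jaw": 4},{"x": 0,"y": 0,"z": 2.5,"rx": 0,"ry": 0,"rz": 0,"jaw": 4},{"x": 0,"y": 0,"z": 1.8,"rx": 0,"ry": 0,"rz": 0,"jaw": 4},{"x": 0,"y": 0,"z": 0,"rx": 0,"ry": 0,"rz": 0,"jaw": 4}]}}

```text
clock: 3.1
tool_pos: [0.5211, 0.0664, 0.0845]
eef_rot: [0.726, 0.687, -0.002, -0.001]
contact_force: [-0.6, 0.3, 0.7]
opening: 0.452
finger_force: 0.0
```

Request:
{"api": "send_rows", "payload": {"motion": [{"x": -0.5,"y": 0,"z": 0,"rx": 0,"ry": 0,"rz": 0,"jaw": 4},{"x": -0.5,"y": 0,"z": 0,"rx": 0,"ry": 0,"rz": 0,"jaw": 4},{"x": -0.5,"y": 0,"z": 0,"rx": 0,"ry": 0,"rz": 0,"jaw": 4},{"x": -0.5,"y": 0,"z": 0,"rx": 0,"ry": 0,"rz": 0,"jaw": 4},{"x": -0.5,"y": 0,"z": 0,"rx": 0,"ry": 0,"rz": 0,"jaw": 4}]}}

```text
clock: 3.6
tool_pos: [0.5218, 0.041, 0.0873]
eef_rot: [0.726, 0.687, 0.0, 0.0]
contact_force: [-0.4, 0.2, -0.4]
opening: 0.454
finger_force: 0.0
```

Request:
{"api": "send_rows", "payload": {"motion": [{"x": -0.4,"y": 0,"z": 0,"rx": 0,"ry": 0,"rz": 0,"jaw": 4},{"x": -0.4,"y": 0,"z": 0,"rx": 0,"ry": 0,"rz": 0,"jaw": 4},{"x": -0.4,"y": 0,"z": 0,"rx": 0,"ry": 0,"rz": 0,"jaw": 4},{"x": -0.4,"y": 0,"z": 0,"rx": 0,"ry": 0,"rz": 0,"jaw": 4},{"x": -0.4,"y": 0,"z": 0,"rx": 0,"ry": 0,"rz": 0,"jaw": 4}]}}

```text
clock: 4.1
tool_pos: [0.5212, 0.0254, 0.0872]
eef_rot: [0.725, 0.689, 0.002, -0.001]
contact_force: [0.9, 8.4, 3.1]
opening: 0.454
finger_force: 4.0
```

```bash
python3 st.py
python3 - <<'E'
from plant import *
import cv2
s=snapshot('wrist'); cv2.imwrite('pics/w1.png',s['img'][:,:,::-1])
E
```

```text
t 4.1 stand [1.000e-04 1.349e-01] z 0.0872 toolx ang err deg 0.22 zaxis [ 0.002  0.005 -1.   ] F [0.9 8.4 3.1] open 0.45403443260404736 q [-0.14  0.82  0.01  2.01 -0.04  0.31 -0.15]
```

View pics/w1.png

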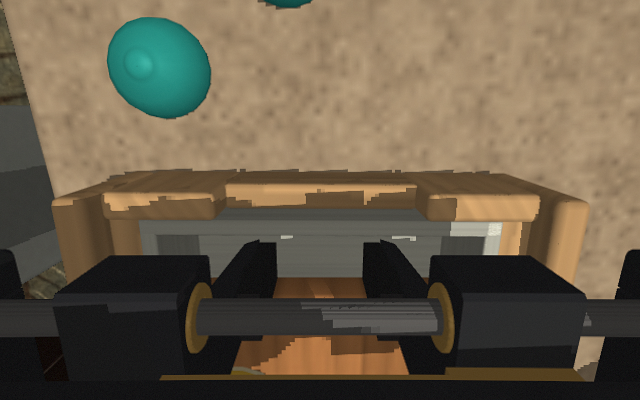

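The wrist view shows the fingers at about (250,260) and (385,260), against the board's edge with the pan opening behind them. Contact force is about 8 N, so the push continues.

Request:
{"api": "send_rows", "payload": {"motion": [{"x": -0.5,"y": 0,"z": 0,"rx": 0,"ry": 0,"rz": 0,"jaw": 4},{"x": -0.5,"y": 0,"z": 0,"rx": 0,"ry": 0,"rz": 0,"jaw": 4},{"x": -0.5,"y": 0,"z": 0,"rx": 0,"ry": 0,"rz": 0,"jaw": 4},{"x": -0.5,"y": 0,"z": 0,"rx": 0,"ry": 0,"rz": 0,"jaw": 4},{"x": -0.5,"y": 0,"z": 0,"rx": 0,"ry": 0,"rz": 0,"jaw": 4}]}}

```text
clock: 4.65
tool_pos: [0.52, 0.0003, 0.0872]
eef_rot: [0.725, 0.689, 0.002, -0.001]
contact_force: [0.6, 7.9, 3.4]
opening: 0.455
finger_force: 4.0
```

Request:
{"api": "send_rows", "payload": {"motion": [{"x": -0.5,"y": 0,"z": 0,"rx": 0,"ry": 0,"rz": 0,"jaw": 4},{"x": -0.5,"y": 0,"z": 0,"rx": 0,"ry": 0,"rz": 0,"jaw": 4},{"x": -0.5,"y": 0,"z": 0,"rx": 0,"ry": 0,"rz": 0,"jaw": 4},{"x": -0.5,"y": 0,"z": 0,"rx": 0,"ry": 0,"rz": 0,"jaw": 4},{"x": -0.5,"y": 0,"z": 0,"rx": 0,"ry": 0,"rz": 0,"jaw": 4}]}}

```text
clock: 5.15
tool_pos: [0.5186, -0.0246, 0.0872]
eef_rot: [0.725, 0.689, 0.002, -0.001]
contact_force: [-0.0, 8.4, 2.5]
opening: 0.453
finger_force: 4.1
```

Request:
{"api": "send_rows", "payload": {"motion": [{"x": -0.5,"y": 0,"z": 0,"rx": 0,"ry": 0,"rz": 0,"jaw": 4},{"x": -0.5,"y": 0,"z": 0,"rx": 0,"ry": 0,"rz": 0,"jaw": 4},{"x": -0.5,"y": 0,"z": 0,"rx": 0,"ry": 0,"rz": 0,"jaw": 4},{"x": -0.5,"y": 0,"z": 0,"rx": 0,"ry": 0,"rz": 0,"jaw": 4},{"x": -0.4,"y": 0,"z": 0,"rx": 0,"ry": 0,"rz": 0,"jaw": 4}]}}

```text
clock: 5.65
tool_pos: [0.5173, -0.0488, 0.0872]
eef_rot: [0.725, 0.689, 0.002, -0.001]
contact_force: [0.6, 8.4, 3.1]
opening: 0.458
finger_force: 4.1
```

```bash
python3 st.py
python3 - <<'E'
from plant import *
import cv2,pickle
s=snapshot('top'); pickle.dump(s,open('top2.pkl','wb'))
cv2.imwrite('pics/crop2.png',cv2.resize(s['img'][155:260,300:440,::-1],None,fx=5.7,fy=5.7,interpolation=cv2.INTER_CUBIC)[:600,:800])
E
```

```text
t 5.65 stand [0.0004 0.0606] z 0.0872 toolx ang err deg 0.23 zaxis [ 0.002  0.004 -1.   ] F [0.6 8.4 3.1] open 0.4581041101628014 q [ 0.01  0.82 -0.01  2.01  0.01  0.31 -0.05]
```

View pics/crop2.png

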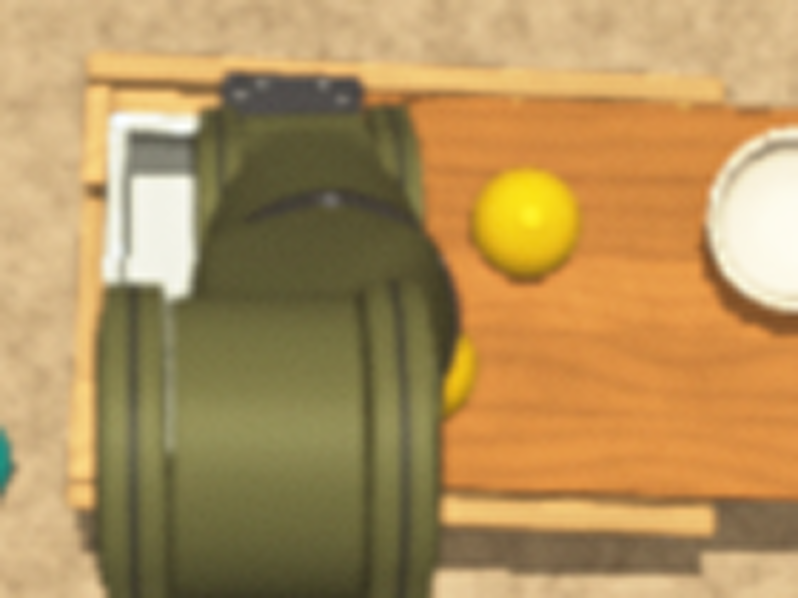

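The crop shows half_b moved from x = 350 to 526, so the board has travelled about 90 mm. The edge is at about 0.047–0.051 m in the stand's frame, so I'll push about 12 mm more, then back off and lift.

Request:
{"api": "send_rows", "payload": {"motion": [{"x": -0.4,"y": 0,"z": 0,"rx": 0,"ry": 0,"rz": 0,"jaw": 4},{"x": -0.4,"y": 0,"z": 0,"rx": 0,"ry": 0,"rz": 0,"jaw": 4},{"x": -0.4,"y": 0,"z": 0,"rx": 0,"ry": 0,"rz": 0,"jaw": 4},{"x": 0,"y": 0,"z": 0,"rx": 0,"ry": 0,"rz": 0,"jaw": 4},{"x": 0,"y": 0,"z": 0,"rx": 0,"ry": 0,"rz": 0,"jaw": 4}]}}

```text
clock: 6.2
tool_pos: [0.5166, -0.0617, 0.0872]
eef_rot: [0.725, 0.688, 0.002, -0.0]
contact_force: [0.8, 4.9, 3.5]
opening: 0.454
finger_force: 2.8
```

```bash
python3 st.py
```

```text
t 6.2 stand [0.0004 0.0477] z 0.0872 toolx ang err deg 0.19 zaxis [ 0.002  0.003 -1.   ] F [0.8 4.9 3.5] open 0.45399752463707777 q [ 0.04  0.82 -0.01  2.01  0.02  0.31 -0.04]
```

Request:
{"api": "send_rows", "payload": {"motion": [{"x": 1,"y": 0,"z": 0,"rx": 0,"ry": 0,"rz": 0,"jaw": 4},{"x": 1,"y": 0,"z": 0,"rx": 0,"ry": 0,"rz": 0,"jaw": 4},{"x": 1,"y": 0,"z": -2,"rx": 0,"ry": 0,"rz": 0,"jaw": 3},{"x": 2,"y": 0,"z": -4,"rx": 0,"ry": 0,"rz": 0,"jaw": 3},{"x": 2,"y": 0,"z": -4,"rx": 0,"ry": 0,"rz": 0,"jaw": 3}]}}

```text
clock: 6.7
tool_pos: [0.5186, 0.0065, 0.1873]
eef_rot: [0.726, 0.687, -0.001, -0.001]
contact_force: [1.0, -1.0, 0.7]
opening: 0.338
finger_force: 0.0
```

Request:
{"api": "send_rows", "payload": {"motion": [{"x": 4,"y": 0,"z": -2,"rx": 0,"ry": 0,"rz": 0,"jaw": 3},{"x": 4,"y": 0,"z": 0,"rx": 0,"ry": 0,"rz": 0,"jaw": 3},{"x": 4,"y": 0,"z": 0,"rx": 0,"ry": 0,"rz": 0,"jaw": 3},{"x": 4,"y": 0,"z": 0,"rx": 0,"ry": 0,"rz": 0,"jaw": 3},{"x": 0,"y": 0,"z": 0,"rx": 0,"ry": 0,"rz": 0,"jaw": 3}]}}

```text
clock: 7.2
tool_pos: [0.5274, 0.174, 0.2066]
eef_rot: [0.723, 0.691, 0.002, -0.002]
contact_force: [-0.6, 0.2, -0.2]
opening: 0.342
finger_force: 0.0
```

```bash
python3 st.py
python3 - <<'E'
from plant import *
import cv2,pickle
s=snapshot('top'); pickle.dump(s,open('top3.pkl','wb'))
cv2.imwrite('pics/crop3.png',cv2.resize(s['img'][155:260,300:440,::-1],None,fx=5.7,fy=5.7,interpolation=cv2.INTER_CUBIC)[:600,:800])
E
```

```text
t 7.2 stand [-0.0019  0.2836] z 0.2066 toolx ang err deg 0.62 zaxis [ 0.     0.005 -1.   ] F [-0.6  0.2 -0.2] open 0.3415121542655657 q [-0.43  0.65  0.05  1.83 -0.06  0.65 -0.38]
```

View pics/crop3.png

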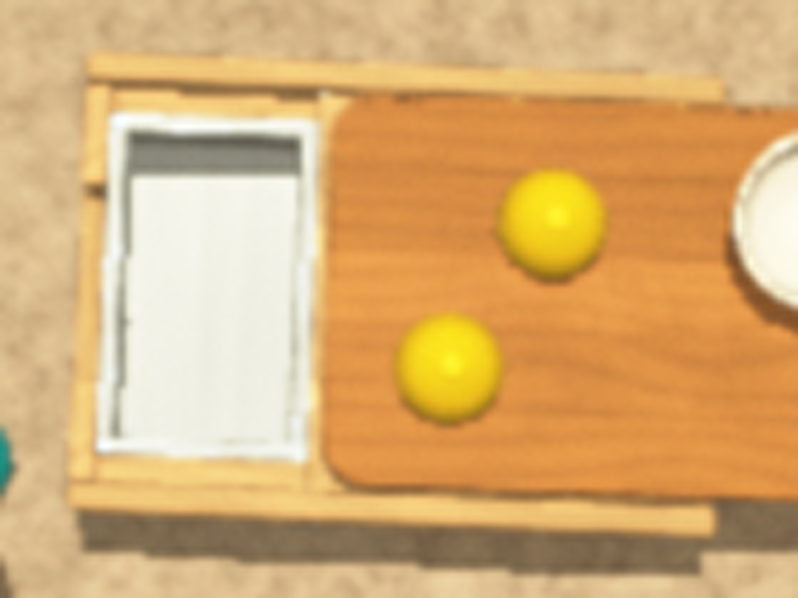

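The pan is fully open, with its rim at x ≈ 100–318. The board's edge is at x ≈ 329, half_b at (552,223), half_a at (449,369), and the bowl's edge at about x = 735.

Run:
```python
from h import *
s=pickle.load(open('top3.pkl','rb'));d=np.load('stand.npz')
u=lambda a:np.array(a)/5.7+[300-.4,155-.4]
def show(n,p,z):
    w=at(s,u([p]),z)[0,:2]; print(n,((w-d['c'])@d['R']).round(4))
show('edge',(330,150),.091);show('edge',(325,440),.091);show('b',(552,223),.1);show('a',(449,369),.1);show('bowl edge',(735,222),.128)
show('rimR',(318,150),.066);show('rimR',(308,450),.066);show('rimL',(108,118),.066)
```

```text
edge [0.07  0.038]
edge [-0.0772  0.0355]
b [ 0.036  -0.0746]
a [-0.0396 -0.025 ]
bowl edge [ 0.0367 -0.1617]
rimR [0.0733 0.0432]
rimR [-0.0817  0.0429]
rimL [0.0858 0.1524]
```

Request:
{"api": "send_rows", "payload": {"motion": [{"x": -3.6,"y": -0.4,"z": 0,"rx": 0,"ry": 0,"rz": 0,"jaw": 3},{"x": -3.6,"y": -0.4,"z": 0,"rx": 0,"ry": 0,"rz": 0,"jaw": 3},{"x": -3.6,"y": -0.4,"z": 0,"rx": 0,"ry": 0,"rz": 0,"jaw": 3},{"x": -3.6,"y": -0.4,"z": 0,"rx": 0,"ry": 0,"rz": 0,"jaw": 3},{"x": -3.6,"y": -0.4,"z": 0,"rx": 0,"ry": 0,"rz": 0,"jaw": 3}]}}

```text
clock: 7.75
tool_pos: [0.4973, -0.0161, 0.2067]
eef_rot: [0.727, 0.687, -0.001, 0.0]
contact_force: [0.1, 0.2, -0.6]
opening: 0.34
finger_force: 0.0
```

Request:
{"api": "send_rows", "payload": {"motion": [{"x": -3.6,"y": -0.4,"z": 0,"rx": 0,"ry": 0,"rz": 0,"jaw": 3},{"x": -3.6,"y": -0.4,"z": 0,"rx": 0,"ry": 0,"rz": 0,"jaw": 3},{"x": -3.6,"y": -0.4,"z": 0,"rx": 0,"ry": 0,"rz": 0,"jaw": 3},{"x": -3.6,"y": -0.4,"z": 0,"rx": 0,"ry": 0,"rz": 0,"jaw": 3},{"x": -3.6,"y": -0.4,"z": 0,"rx": 0,"ry": 0,"rz": 0,"jaw": 3}]}}

```text
clock: 8.25
tool_pos: [0.4668, -0.1944, 0.2066]
eef_rot: [0.727, 0.687, -0.001, -0.0]
contact_force: [0.3, 0.2, 0.4]
opening: 0.343
finger_force: 0.0
```

Request:
{"api": "send_rows", "payload": {"motion": [{"x": 0,"y": 0,"z": 2,"rx": 0,"ry": 0,"rz": 0,"jaw": 3},{"x": 0,"y": 0,"z": 1.5,"rx": 0,"ry": 0,"rz": 0,"jaw": 3},{"x": 0,"y": 0,"z": 0,"rx": 0,"ry": 0,"rz": 0,"jaw": 3},{"x": 0,"y": 0,"z": 0,"rx": 0,"ry": 0,"rz": 0,"jaw": 3},{"x": 0,"y": 0,"z": 0,"rx": 0,"ry": 0,"rz": 0,"jaw": 3}]}}

```text
clock: 8.75
tool_pos: [0.4687, -0.192, 0.1724]
eef_rot: [0.726, 0.687, 0.0, 0.0]
contact_force: [-1.2, 0.7, 0.4]
opening: 0.341
finger_force: 0.0
```

```bash
python3 st.py
```

```text
t 8.75 stand [-0.0403 -0.0851] z 0.1724 toolx ang err deg -0.0 zaxis [ 0.001 -0.    -1.   ] F [-1.2  0.7  0.4] open 0.3413224927588431 q [ 0.31  0.66 -0.03  2.    0.03  0.48  0.21]
```

Request:
{"api": "send_rows", "payload": {"motion": [{"x": 0,"y": 0,"z": 2.5,"rx": 0,"ry": 0,"rz": 0,"jaw": 3},{"x": 0,"y": 0,"z": 2,"rx": 0,"ry": 0,"rz": 0,"jaw": 3},{"x": 0,"y": 0,"z": 1.5,"rx": 0,"ry": 0,"rz": 0,"jaw": 3},{"x": 0,"y": 0,"z": 0.5,"rx": 0,"ry": 0,"rz": 0,"jaw": 3},{"x": 0,"y": 0,"z": 0,"rx": 0,"ry": 0,"rz": 0,"jaw": 3}]}}

```text
clock: 9.25
tool_pos: [0.4686, -0.1917, 0.1068]
eef_rot: [0.726, 0.688, -0.0, -0.0]
contact_force: [-0.5, 0.0, -0.8]
opening: 0.34
finger_force: 0.0
```

Request:
{"api": "send_rows", "payload": {"motion": [{"x": 0.7,"y": 0,"z": 0,"rx": 0,"ry": 0,"rz": 0,"jaw": 3},{"x": 0.7,"y": 0,"z": 0,"rx": 0,"ry": 0,"rz": 0,"jaw": 3},{"x": 0.7,"y": 0,"z": 0,"rx": 0,"ry": 0,"rz": 0,"jaw": 3},{"x": 0.7,"y": 0,"z": 0,"rx": 0,"ry": 0,"rz": 0,"jaw": 3},{"x": 0.7,"y": 0,"z": 0,"rx": 0,"ry": 0,"rz": 0,"jaw": 3}]}}

```text
clock: 9.75
tool_pos: [0.4707, -0.1561, 0.107]
eef_rot: [0.726, 0.688, 0.0, 0.0]
contact_force: [0.3, 0.2, 0.1]
opening: 0.339
finger_force: 0.2
```

```bash
python3 st.py
```

```text
t 9.75 stand [-0.0402 -0.0491] z 0.107 toolx ang err deg 0.04 zaxis [ 0.001 -0.    -1.   ] F [0.3 0.2 0.1] open 0.3389737797394975 q [ 0.23  0.77 -0.01  2.07  0.02  0.3   0.15]
```

Request:
{"api": "send_rows", "payload": {"motion": [{"x": 0.7,"y": 0,"z": 0,"rx": 0,"ry": 0,"rz": 0,"jaw": 3},{"x": 0.7,"y": 0,"z": 0,"rx": 0,"ry": 0,"rz": 0,"jaw": 3},{"x": 0.7,"y": 0,"z": 0,"rx": 0,"ry": 0,"rz": 0,"jaw": 3},{"x": 0.7,"y": 0,"z": 0,"rx": 0,"ry": 0,"rz": 0,"jaw": 3},{"x": 0.7,"y": 0,"z": 0,"rx": 0,"ry": 0,"rz": 0,"jaw": 3}]}}

```text
clock: 10.25
tool_pos: [0.4724, -0.1213, 0.1067]
eef_rot: [0.726, 0.687, 0.0, -0.0]
contact_force: [0.4, 0.3, 1.1]
opening: 0.34
finger_force: 0.2
```

Request:
{"api": "send_rows", "payload": {"motion": [{"x": 0.7,"y": 0,"z": 0,"rx": 0,"ry": 0,"rz": 0,"jaw": 3},{"x": 0.7,"y": 0,"z": 0,"rx": 0,"ry": 0,"rz": 0,"jaw": 3},{"x": 0.7,"y": 0,"z": 0,"rx": 0,"ry": 0,"rz": 0,"jaw": 3},{"x": 0.7,"y": 0,"z": 0,"rx": 0,"ry": 0,"rz": 0,"jaw": 3},{"x": 0.7,"y": 0,"z": 0,"rx": 0,"ry": 0,"rz": 0,"jaw": 3}]}}

```text
clock: 10.75
tool_pos: [0.4744, -0.0863, 0.1067]
eef_rot: [0.726, 0.687, 0.0, -0.0]
contact_force: [0.7, -0.1, 1.0]
opening: 0.341
finger_force: 0.0
```

Request:
{"api": "send_rows", "payload": {"motion": [{"x": 0.7,"y": 0,"z": 0,"rx": 0,"ry": 0,"rz": 0,"jaw": 3},{"x": 0.7,"y": 0,"z": 0,"rx": 0,"ry": 0,"rz": 0,"jaw": 3},{"x": 0.7,"y": 0,"z": 0,"rx": 0,"ry": 0,"rz": 0,"jaw": 3},{"x": 0,"y": 0,"z": 0,"rx": 0,"ry": 0,"rz": 0,"jaw": 3},{"x": 0,"y": 0,"z": 0,"rx": 0,"ry": 0,"rz": 0,"jaw": 3}]}}

```text
clock: 11.25
tool_pos: [0.4755, -0.0659, 0.1067]
eef_rot: [0.726, 0.688, -0.0, 0.0]
contact_force: [0.4, 0.0, -0.5]
opening: 0.339
finger_force: 0.0
```

```bash
python3 st.py
python3 - <<'E'
from plant import *
import cv2
s=snapshot('wrist'); cv2.imwrite('pics/w2.png',s['img'][:,:,::-1])
E
```

```text
t 11.25 stand [-0.0404  0.0412] z 0.1067 toolx ang err deg 0.03 zaxis [-0. -0. -1.] F [ 0.4  0.  -0.5] open 0.33910968701097566 q [ 0.03  0.76  0.02  2.12 -0.04  0.26  0.03]
```

View pics/w2.png

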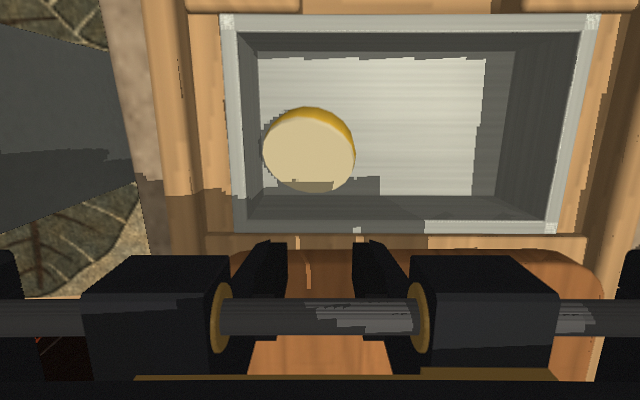

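The view shows half_a in the pan, cut side up at about (310,150). The fingers are clear above the board's edge. Half_b is next.

Request:
{"api": "send_rows", "payload": {"motion": [{"x": 0,"y": 0,"z": -3,"rx": 0,"ry": 0,"rz": 0,"jaw": 3},{"x": 0,"y": 0,"z": -4,"rx": 0,"ry": 0,"rz": 0,"jaw": 3},{"x": -1.6,"y": 1.1,"z": -1,"rx": 0,"ry": 0,"rz": 0,"jaw": 3},{"x": -3,"y": 1.3,"z": 0,"rx": 0,"ry": 0,"rz": 0,"jaw": 3},{"x": -3,"y": 1.3,"z": 0,"rx": 0,"ry": 0,"rz": 0,"jaw": 3}]}}

```text
clock: 11.8
tool_pos: [0.5088, -0.145, 0.1875]
eef_rot: [0.726, 0.688, 0.0, 0.001]
contact_force: [-0.6, 0.5, -0.2]
opening: 0.339
finger_force: 0.0
```

Request:
{"api": "send_rows", "payload": {"motion": [{"x": -3,"y": 1.3,"z": 0,"rx": 0,"ry": 0,"rz": 0,"jaw": 3},{"x": -3,"y": 1.3,"z": 0,"rx": 0,"ry": 0,"rz": 0,"jaw": 3},{"x": -3,"y": 1.3,"z": 0,"rx": 0,"ry": 0,"rz": 0,"jaw": 3},{"x": 0,"y": 0,"z": 0,"rx": 0,"ry": 0,"rz": 0,"jaw": 3},{"x": 0,"y": 0,"z": 0,"rx": 0,"ry": 0,"rz": 0,"jaw": 3}]}}

```text
clock: 12.3
tool_pos: [0.5416, -0.2366, 0.1863]
eef_rot: [0.727, 0.687, -0.0, -0.0]
contact_force: [-0.3, 0.5, 0.1]
opening: 0.339
finger_force: 0.0
```

```bash
python3 st.py
```

```text
t 12.3 stand [ 0.0349 -0.1256] z 0.1863 toolx ang err deg -0.11 zaxis [-0.001  0.    -1.   ] F [-0.3  0.5  0.1] open 0.33930447587285373 q [ 0.34  0.72 -0.    1.74  0.    0.68  0.27]
```

Request:
{"api": "send_rows", "payload": {"motion": [{"x": 0,"y": 0.1,"z": 2.5,"rx": 0,"ry": 0,"rz": 0,"jaw": 3},{"x": 0,"y": 0,"z": 2.5,"rx": 0,"ry": 0,"rz": 0,"jaw": 3},{"x": 0,"y": 0,"z": 2,"rx": 0,"ry": 0,"rz": 0,"jaw": 3},{"x": 0,"y": 0,"z": 0.9,"rx": 0,"ry": 0,"rz": 0,"jaw": 3},{"x": 0,"y": 0,"z": 0,"rx": 0,"ry": 0,"rz": 0,"jaw": 3}]}}

```text
clock: 12.8
tool_pos: [0.5424, -0.2344, 0.1067]
eef_rot: [0.726, 0.688, -0.0, -0.002]
contact_force: [0.1, 0.4, -0.3]
opening: 0.34
finger_force: 0.0
```

Request:
{"api": "send_rows", "payload": {"motion": [{"x": 0.7,"y": 0,"z": 0,"rx": 0,"ry": 0,"rz": 0,"jaw": 3},{"x": 0.7,"y": 0,"z": 0,"rx": 0,"ry": 0,"rz": 0,"jaw": 3},{"x": 0.7,"y": 0,"z": 0,"rx": 0,"ry": 0,"rz": 0,"jaw": 3},{"x": 0.7,"y": 0,"z": 0,"rx": 0,"ry": 0,"rz": 0,"jaw": 3},{"x": 0.7,"y": 0,"z": 0,"rx": 0,"ry": 0,"rz": 0,"jaw": 3}]}}

```text
clock: 13.3
tool_pos: [0.5455, -0.2004, 0.1082]
eef_rot: [0.726, 0.688, 0.0, 0.0]
contact_force: [0.5, -0.8, 0.1]
opening: 0.344
finger_force: 0.4
```

```bash
python3 st.py
```

```text
t 13.3 stand [ 0.0369 -0.0892] z 0.1082 toolx ang err deg 0.03 zaxis [ 0.001 -0.    -1.   ] F [ 0.5 -0.8  0.1] open 0.3438718528437489 q [ 0.27  0.83  0.    1.82 -0.01  0.49  0.22]
```

Request:
{"api": "send_rows", "payload": {"motion": [{"x": 0.7,"y": 0,"z": 0,"rx": 0,"ry": 0,"rz": 0,"jaw": 3},{"x": 0.7,"y": 0,"z": 0,"rx": 0,"ry": 0,"rz": 0,"jaw": 3},{"x": 0.7,"y": 0,"z": 0,"rx": 0,"ry": 0,"rz": 0,"jaw": 3},{"x": 0.7,"y": 0,"z": 0,"rx": 0,"ry": 0,"rz": 0,"jaw": 3},{"x": 0.7,"y": 0,"z": 0,"rx": 0,"ry": 0,"rz": 0,"jaw": 3}]}}

```text
clock: 13.8
tool_pos: [0.5471, -0.1655, 0.1077]
eef_rot: [0.726, 0.687, 0.0, -0.0]
contact_force: [-0.7, -1.0, 0.8]
opening: 0.337
finger_force: 0.4
```

Request:
{"api": "send_rows", "payload": {"motion": [{"x": 0.7,"y": 0,"z": 0,"rx": 0,"ry": 0,"rz": 0,"jaw": 3},{"x": 0.7,"y": 0,"z": 0,"rx": 0,"ry": 0,"rz": 0,"jaw": 3},{"x": 0.7,"y": 0,"z": 0,"rx": 0,"ry": 0,"rz": 0,"jaw": 3},{"x": 0.7,"y": 0,"z": 0,"rx": 0,"ry": 0,"rz": 0,"jaw": 3},{"x": 0.7,"y": 0,"z": 0,"rx": 0,"ry": 0,"rz": 0,"jaw": 3}]}}

```text
clock: 14.3
tool_pos: [0.5491, -0.1305, 0.1077]
eef_rot: [0.726, 0.687, 0.0, -0.0]
contact_force: [0.5, -0.3, 0.2]
opening: 0.343
finger_force: 0.3
```

Request:
{"api": "send_rows", "payload": {"motion": [{"x": 0.7,"y": 0,"z": 0,"rx": 0,"ry": 0,"rz": 0,"jaw": 3},{"x": 0.7,"y": 0,"z": 0,"rx": 0,"ry": 0,"rz": 0,"jaw": 3},{"x": 0.7,"y": 0,"z": 0,"rx": 0,"ry": 0,"rz": 0,"jaw": 3},{"x": 0.7,"y": 0,"z": 0,"rx": 0,"ry": 0,"rz": 0,"jaw": 3},{"x": 0.7,"y": 0,"z": 0,"rx": 0,"ry": 0,"rz": 0,"jaw": 3}]}}

```text
clock: 14.8
tool_pos: [0.551, -0.0956, 0.1077]
eef_rot: [0.726, 0.687, 0.0, -0.0]
contact_force: [-0.1, 0.0, 0.1]
opening: 0.334
finger_force: 0.2
```

Request:
{"api": "send_rows", "payload": {"motion": [{"x": 0.7,"y": 0,"z": 0,"rx": 0,"ry": 0,"rz": 0,"jaw": 3},{"x": 0.7,"y": 0,"z": 0,"rx": 0,"ry": 0,"rz": 0,"jaw": 3},{"x": 0.7,"y": 0,"z": 0,"rx": 0,"ry": 0,"rz": 0,"jaw": 3},{"x": 0.7,"y": 0,"z": 0,"rx": 0,"ry": 0,"rz": 0,"jaw": 3},{"x": 0,"y": 0,"z": 0,"rx": 0,"ry": 0,"rz": 0,"jaw": 3}]}}

```text
clock: 15.3
tool_pos: [0.5526, -0.0665, 0.1077]
eef_rot: [0.726, 0.688, 0.0, -0.0]
contact_force: [0.1, -0.4, -0.1]
opening: 0.34
finger_force: 0.0
```

```bash
python3 st.py
python3 - <<'E'
from plant import *
import cv2
s=snapshot('wrist'); cv2.imwrite('pics/w3.png',s['img'][:,:,::-1])
E
```

```text
t 15.3 stand [0.0366 0.0448] z 0.1077 toolx ang err deg 0.13 zaxis [ 0.     0.001 -1.   ] F [ 0.1 -0.4 -0.1] open 0.34004656514807396 q [ 0.02  0.81  0.04  1.89 -0.06  0.44  0.05]
```

View pics/w3.png

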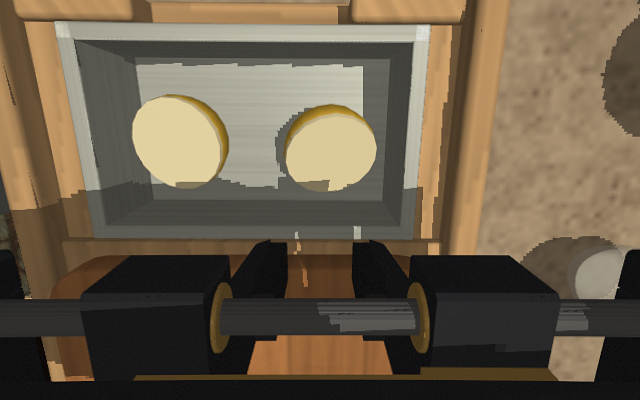

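Both halves are in the pan, cut side up, at about (180,142) and (330,148). I'll lift away and take one last look from the top.

Request:
{"api": "send_rows", "payload": {"motion": [{"x": 0,"y": 0,"z": -3,"rx": 0,"ry": 0,"rz": 0,"jaw": 3},{"x": 0,"y": 0,"z": -4,"rx": 0,"ry": 0,"rz": 0,"jaw": 3},{"x": 3,"y": 0,"z": -4,"rx": 0,"ry": 0,"rz": 0,"jaw": 3},{"x": 4,"y": 0,"z": 0,"rx": 0,"ry": 0,"rz": 0,"jaw": 3},{"x": 4,"y": 0,"z": 0,"rx": 0,"ry": 0,"rz": 0,"jaw": 3}]}}

```text
clock: 15.85
tool_pos: [0.5595, 0.0417, 0.2194]
eef_rot: [0.727, 0.686, 0.001, 0.001]
contact_force: [-0.2, 0.8, -0.6]
opening: 0.343
finger_force: 0.0
```

Request:
{"api": "send_rows", "payload": {"motion": [{"x": 4,"y": 0,"z": 0,"rx": 0,"ry": 0,"rz": 0,"jaw": 3},{"x": 4,"y": 0,"z": 0,"rx": 0,"ry": 0,"rz": 0,"jaw": 3},{"x": 4,"y": 0,"z": 0,"rx": 0,"ry": 0,"rz": 0,"jaw": 3},{"x": 0,"y": 0,"z": 0,"rx": 0,"ry": 0,"rz": 0,"jaw": 3},{"x": 0,"y": 0,"z": 0,"rx": 0,"ry": 0,"rz": 0,"jaw": 3}]}}

```text
clock: 16.35
tool_pos: [0.5649, 0.1618, 0.2175]
eef_rot: [0.726, 0.688, -0.0, 0.0]
contact_force: [-0.2, -0.9, 0.5]
opening: 0.339
finger_force: 0.0
```

Run:
```python
from plant import *
import cv2
s=snapshot('top')
cv2.imwrite('pics/crop4.png',cv2.resize(s['img'][150:255,290:490,::-1],None,fx=4,fy=4,interpolation=cv2.INTER_CUBIC))
```

```text
(no output)
```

View pics/crop4.png

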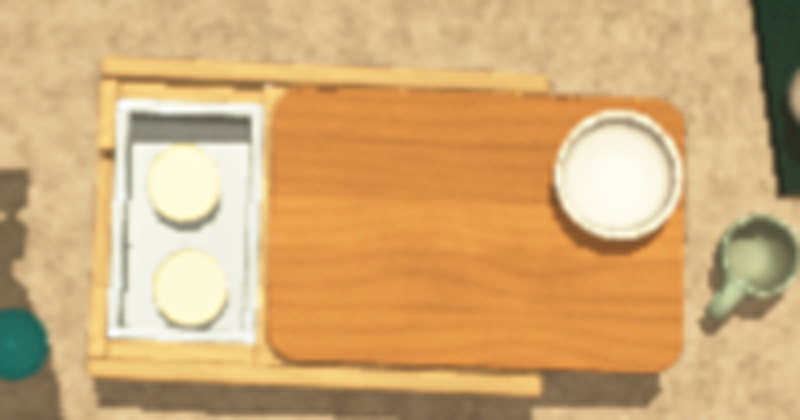

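The view shows both halves in the pan at (183,184) and (190,287). The board's edge is just beside the rim at x ≈ 270, the bowl is upright at (617,175), and the cup is in place.

```bash
python3 -c "
from plant import *
print(finish_job())"
```

```text
the job is handed in; nothing more can be done
None
```

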